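# Fit the blue label holder behind the ink shelf's lip and hold it pressed

## Robot

A 7-joint arm with a two-finger parallel gripper is mounted at the origin on the work surface. World frame = base frame: x ahead of the robot, y to its left, z up, the work surface at z = 0. Lengths are in m, angles in rad, forces in N, time in s.
With the tool pointing down it reaches from about 0.4 to 0.85 m from the base axis. Payload 10.4 kg.
Tool frame: the origin (TCP) lies at the very end of the fingers, on their centre line; the grasp point (between the pads) lies 19 mm behind it; z points along the fingers, y is the line along which they close (so a half turn about z gives the same grasp; the last joint's range is limited). The gripper opens to 87 mm and grips with 3 to 60 N. Pads are 19 mm wide; open, the fingers measure 117 mm over their backs; the gripper's body (75 mm by 190 mm) begins 51 mm behind the grasp point.
Start: joints at [-1.131, 0.332, -0.065, 1.46, 0.022, 1.35, -0.088], TCP at [0.279, 0.559, 0.223] pointing down, gripper open.
Joint ranges: [-2.6, 2.6], [-0.5, 2.12], [-1.47, 1.34], [0.16, 2.42], [-1.27, 4.41], [0.06, 2.06], [-2.6, 2.6]. Speed limits (rad/s): [2.22, 2.22, 2.79, 2.79, 3.14, 3.14, 3.14].

## Interface

Orientations are given as a unit quaternion [x, y, z, w].
In Python, from bench import * gives the robot as it stands.
- The arm moves only by the tool step_arm, never from a script. Its arguments are lists of equal length, an entry for each row: "delta_pos": the shift along the world's x, y, z in units of 25 mm (1.0 is 25 mm), a list of three; "turn": the turn about the world's z in units of 0.12 rad (1.0 is 0.12 rad). In form: {"delta_pos": [[tx, ty, tz], ...], "turn": [turn, ...]}. A call has 1 to 12 rows; each row shifts and turns the commanded pose from where the row before left it; what a row does not reach is not made up. A row lasts 1/10 s, in which the tool goes at most 50 mm and 8.59 degrees, less where a joint would pass 70% of its speed; a pose out of reach is approached as far as the arm can. A call with a number of a shift or a turn outside -1 to 1 is refused whole. A call with a gripper value outside its range is refused whole. "grip" is the closure, from 0 (fully open) to 1 (shut), set as the call begins (left out, the last holds). The fingers move at their own pace and stop on an object; "newtons" is the grip in N (left out, the last holds). Time passes only in rows, so rows that do not move let the fingers close. It gives the time, the measured TCP pose, the force, the opening and the grip force at its end, in the units of the state.
- read_state(): the state, without advancing time (a new reading comes with each control period).
- camera(name): name is "side" or "top" or "wrist"; returns a dict with "image" (480x640x3 uint8, red, green, blue), "z_map" (480x640 float32, m along the optical axis (not along the pixel's ray), 0 where there is no reading), "mtx" (3x3 intrinsics, pixels), "view" (4x4, takes a point from world to camera coordinates). Camera axes: x right, y up, looking along -z (the intrinsics and any distortion apply to the point x, -y, -z); pixel columns grow to the right and rows downward; lengths in m; the calibration is good to about 2 mm. A picture is of the moment at which its call begins.
- close_job(): hands the job in; it is judged then, once.
The state is a dict: "time": time; "joint_positions": joint angles; "joint_vel": joint speeds; "joint_torque": joint torques, N m; "ee_pos": TCP position; "eef_rot": TCP orientation; "ft_force": force on the tool from outside, world axes, zero at the start; "torque": the same for the moment, N m; "width": finger opening in m; "grip_force": force on a finger pad.
Only numpy, scipy, OpenCV 4.12 (cv2) and the standard library are available. Lean on these libraries where they do the work, as an engineer would, in place of code of your own. Each camera call takes 0.05 s, during which the arm holds its last target. There are 200 camera calls.

## Task

Take the label holder with the blue swatch out of the wooden stand and slide it down behind the lip of the empty label rail on the front of the ink shelf, swatch facing outwards, until it sits fully home on the adhesive strip in the rail. Press it down firmly (about 10 N) for at least three seconds so that the strip takes, and finish while still holding it pressed down: do not let go. Leave the other label holders and the bottles as they stand.

Things in the scene. Friction and masses are not known exactly. Their poses are not given: they have to be found in the camera images.
- label_blue_mid (a point): Centre of the blue-swatch label holder: upright white plastic slab, 8 mm thick (its x), 84 wide (y), 74 high (z, up), about 60 g, blue swatch on its +x face, blue top edge. Stands loosely in a slot of the stand, its lower 20 mm inside. Home in the rail, its lower 29 mm lie below the top of the flared mouth: grip it across its thickness within its upper 30 mm.
- label_blue_face (a point): Middle of the blue label holder's swatch face (4 mm out from its centre along +x).
- stand: Fixed light wooden stand for spare label holders, 126 (x) by 104 (y) by 30 mm high; origin at the middle of its underside on the table. Two slots run along its y, 12 mm wide, at x = -33 and +33 mm, their floor 10 mm above the table.
- rail_empty_floor (a point): Middle of the floor (top of the yellow strip) of the empty rail, 42 mm above the table; the slab is home with its centre 37 mm above it. x points out to the lip, y along the rail, z up. Slot 11 mm wide (x) by 92 long (y) between end caps. Lip straight to 18 mm up, flared to 25; back wall straight to 22, flared to 29; mouth about 20 mm wide; end caps 18 mm high. All rigid.
- rail_empty_seat: The adhesive strip itself in the empty rail, 11 by 92 by 2 mm, fixed; origin at the middle of its underside, axes as the rail's. It is not truly sticky in the simulation: it only carries the pressing force.
- riser: Fixed wooden ink shelf, board 160 (x) by 360 (y) mm, its top 60 mm above the table; origin on the table under the board's middle. Three aluminium label rails, each 98 mm long, are clipped to its +x edge 116 mm apart, the empty one at any of the three places.
- label_gold_mid (a point): Centre of the spare label holder with the yellow swatch (same size), in the stand's other slot. Leave it.
- label_green_mid (a point): Centre of the label holder with the green swatch (same size), already in its rail. Leave it.
- label_red_mid (a point): Centre of the label holder with the red swatch (same size), already in its rail. Leave it.
- ink_blue: Blue ink bottle, 43 mm across, 65 mm high, loose on the shelf 80 mm behind the empty rail; origin at its underside. Leave it.
- ink_green: Green ink bottle, same size, 80 mm behind the green label's rail. Leave it.
- ink_red: Red ink bottle, same size, 80 mm behind the red label's rail. Leave it.
- amber_bottle: Amber dropper bottle, 44 mm across, 100 mm high, at the far side of the table; origin at its underside. Leave it.
- ink_jar: Low ink jar, 52 mm across, 55 mm high, at the far side of the table; origin at its underside. Leave it.
Not all that is in view belongs to the job. Leave any pink look-alike of the part that bears label_blue_mid alone.

How it is judged:
On the way, in this order (a step that is already met when the one before it is completed fails the run):
1. the blue label holder is lifted clear of the stand in the gripper (height (world z) of label_blue_mid above 0.1 m and contact force between the fingers and label_blue above 1 N), for 0.1 s.
2. its lower edge has entered the empty rail behind the lip, swatch outwards (z of label_blue_mid in the frame of rail_empty_floor below 0.05 m and horizontal distance between label_blue_mid and rail_empty_floor below 0.008 m and x of label_blue_face in the frame of rail_empty_floor above 0.0005 m).
3. it is home on the strip and has been pressed down on it without a break for 2.5 seconds (z of label_blue_mid in the frame of rail_empty_floor below 0.039 m and contact force between label_blue and rail_empty_seat above 4 N and contact force between the fingers and label_blue above 2 N), for 2.5 s.
At the end, for the whole second after the job is handed in: The blue label holder stands upright (within 7 degrees) in the empty rail, swatch outwards, centred within 7 mm, its lower edge within 2 mm of the strip, at rest; the fingers still touch it (over 2 N) and it is still pressed on the strip with over 4 N (all of step 3 and horizontal distance between label_blue_mid and rail_empty_floor below 0.007 m and x of label_blue_face in the frame of rail_empty_floor above 0.0005 m and angle between the z axis of label_blue_mid and the z axis of rail_empty_floor, either way round below 0.12 rad and linear speed of label_blue below 0.02 m/s); the arm keeps its last pose, push and grip.
It fails at once if another label holder is moved by more than 15 mm (distance of any of label_gold_mid, label_green_mid, label_red_mid from where it was at the start of the episode above 0.015 m).
It fails at once if a bottle or jar is moved by more than 20 mm (distance of any of ink_blue, ink_green, ink_red, amber_bottle, ink_jar from where it was at the start of the episode above 0.02 m).
It fails at once if the label holder is rammed down on the strip with more than 70 N (contact force between label_blue and rail_empty_seat above 70 N).
It also fails if it takes over 48 s, if anything falls off the work surface, if the arm or the gripper's body presses on something with over 40 N, if the wrist force passes 120 N, or if a joint passes its speed limit or range.

## Working session

There is one attempt and no reset: what is moved stays moved. The work goes in short steps, Python scripts to look and compute and a tool call to move; the robot and the scene stay as the last step left them, time stands still between calls to the robot, and variables do not carry over. Pictures are saved under pics/ and viewed, at most 10 in all, crops included, and the job is handed in when it is done.

Besides the shell and the picture viewer there is one more tool, called after "Request:" in YAML: its name, and indented under it one key for each argument. step_arm: Moves the arm, as the interface text tells. Shifts and turns lie within -1 to 1; 1 stands for 25 mm of shift or 0.12 rad of turn. Its arguments: {"type":"object","properties":{"delta_pos":{"type":"array"},"turn":{"type":"array"},"grip":{"type":"number"},"newtons":{"type":"number"}},"required":["delta_pos","turn"]}

```bash
mkdir -p pics; cat > h.py <<'E'
from bench import *
import numpy as np, cv2
def pts(c):
    v,u=np.mgrid[0:480,0:640]; z=c["z_map"]; K=c["mtx"]
    p=np.stack([(u-K[0,2])/K[0,0]*z,-(v-K[1,2])/K[1,1]*z,-z,np.ones_like(z)],-1)
    w=p@np.linalg.inv(c["view"]).T
    w=w[...,:3]; w[z==0]=np.nan
    return w
E
python3 - <<'E'
from h import *
s=read_state();print(s)
ims=[]
for n in("top","side"):
    c=camera(n);np.savez("c_%s.npz"%n,**c);ims.append(c["image"])
    cv2.imwrite("pics/%s1.png"%n,c["image"][...,::-1]);print(n,c["mtx"],c["view"],c.keys())
E
```

```text
{'time': 0.0, 'joint_positions': array([-1.13060536,  0.33285625, -0.06468482,  1.46094052,  0.02160773,
        1.3498975 , -0.08850795]), 'joint_vel': array([-1.93983960e-03,  6.87337276e-04,  9.56903647e-05,  3.39547262e-04,
       -1.23325919e-03,  3.90871093e-04,  3.01704922e-05]), 'joint_torque': array([ 8.76369832e-04, -6.23266697e+01,  2.52487266e-02, -3.89883327e+01,
       -6.12802966e-02,  3.97888420e-02,  1.32743426e-04]), 'ee_pos': array([0.27887302, 0.55890283, 0.22176404]), 'eef_rot': array([ 2.29335801e-01,  9.73347110e-01, -6.92156285e-04, -1.22952475e-04]), 'ft_force': array([-0.15175505, -0.29179339,  0.02267112]), 'torque': array([-0.01792106,  0.0067195 ,  0.0015549 ]), 'grip_force': 0.0, 'width': 0.08711681754049573}
top [[559.28178039   0.         318.96734835]
 [  0.         559.28178039 220.28448052]
 [  0.           0.           1.        ]] [[ 0.02201487 -0.99953046  0.02131227 -0.04062438]
 [ 0.98189835  0.025628    0.1876668  -0.64177591]
 [-0.18812487  0.01679503  0.98200151 -0.91275245]
 [ 0.          0.          0.          1.        ]] dict_keys(['image', 'z_map', 'mtx', 'view'])
side [[452.26165028   0.         325.91582945]
 [  0.         452.26165028 245.86345517]
 [  0.           0.           1.        ]] [[-0.70711955 -0.70703992 -0.00874638  0.44283606]
 [ 0.5037578  -0.51241759  0.69545402 -0.37524479]
 [-0.49619555  0.48736307  0.71851737 -0.56190746]
 [ 0.          0.          0.          1.        ]] dict_keys(['image', 'z_map', 'mtx', 'view'])
```

View pics/top1.png

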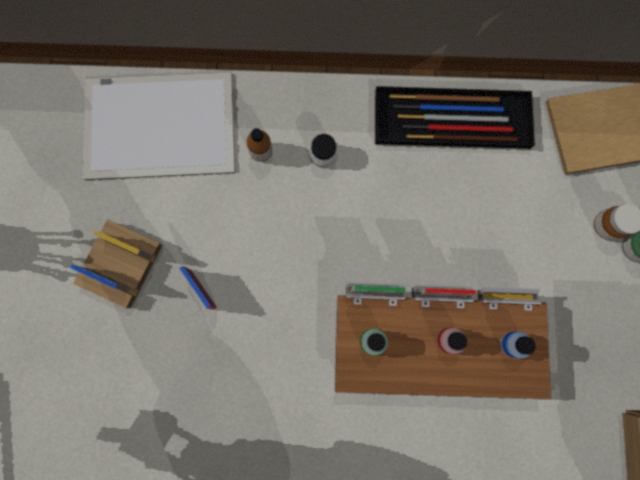

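View pics/side1.png

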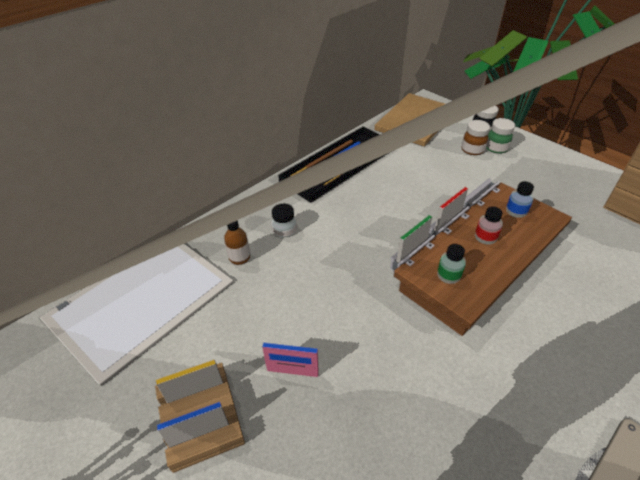

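The top view shows the blue label at about (94,275) and the yellow one at (117,242) in the stand. The pink decoy is at (197,287), and the empty rail with its yellow strip at (510,297). The side view shows the blank back of the blue label, so its swatch faces roughly +x.

```bash
python3 - <<'E'
from h import *
for n in("top","side"):
    c=dict(np.load("c_%s.npz"%n)); print(n,"cam",np.linalg.inv(c["view"])[:3,3].round(3))
    h=cv2.cvtColor(c["image"],cv2.COLOR_RGB2HSV); w=pts(c)
    R={"top":{"blue":(60,255,125,295),"gold":(85,225,145,260),"strip":(480,285,545,305),"red":(415,280,480,300),"green":(345,280,410,297)},
       "side":{"blue":(150,395,230,445),"gold":(150,355,220,390),"strip":(465,175,505,205)}}[n]
    H={"blue":(105,130),"gold":(18,32),"strip":(18,32),"red":(170,180),"green":(50,80)}
    for k,(a,b,cc,d) in R.items():
        m=np.zeros((480,640),bool); s=h[b:d,a:cc]
        m[b:d,a:cc]=(s[...,0]>=H[k][0])&(s[...,0]<=H[k][1])&(s[...,1]>110)&(s[...,2]>60)
        if m.sum()<5: print(k,"none");continue
        p=w[m]; p=p[~np.isnan(p).any(1)]
        px=np.argwhere(m)[:,::-1].astype(np.float32)
        (cx,cy),sz,an=cv2.minAreaRect(px)
        q=p[:,:2].astype(np.float32); r=cv2.minAreaRect(q*1000)
        print(n,k,m.sum(),"px",(round(cx),round(cy)),"med",np.median(p,0).round(4),"z5/95",np.percentile(p[:,2],[5,50,95]).round(3),"rect mm",np.round(r[0],1),np.round(r[1],1),round(r[2],1))
E
```

```text
top cam [ 0.459 -0.009  1.018]
top blue 217 px (93, 275) med [0.5347 0.3457 0.0843] z5/95 [0.076 0.084 0.087] rect mm [535.2 346.8] [82.9  6.7] 66.8
top gold 336 px (117, 241) med [0.5938 0.3158 0.0832] z5/95 [0.01  0.083 0.087] rect mm [601.6 326.3] [ 58.1 101. ] 0.1
top strip 242 px (508, 296) med [ 0.5212 -0.3589  0.0404] z5/95 [0.038 0.04  0.043] rect mm [ 521.2 -358.4] [ 8.9 85.4] 0.4
red none
top green 185 px (380, 288) med [ 0.523  -0.1234  0.1155] z5/95 [0.113 0.115 0.118] rect mm [ 523.  -124.1] [79.4  6.1] 89.3
side cam [0.223 0.395 0.669]
side blue 318 px (188, 416) med [0.5354 0.3481 0.0853] z5/95 [0.084 0.085 0.087] rect mm [535.1 346.2] [82.5  7.9] 66.9
side gold 282 px (185, 372) med [0.5933 0.3151 0.0852] z5/95 [0.083 0.085 0.087] rect mm [593.1 313.8] [82.7  8.4] 68.2
strip none
```

Request:
step_arm:
  delta_pos:
    - [0.85,-0.71,0]
    - [0.85,-0.71,0]
    - [0.85,-0.71,0]
    - [0.85,-0.71,0]
    - [0.85,-0.71,0]
    - [0.85,-0.71,0]
    - [0.85,-0.71,0]
    - [0.85,-0.71,0]
    - [0.85,-0.71,0]
    - [0.85,-0.71,0]
    - [0.85,-0.71,0]
    - [0.85,-0.71,0]
  turn: [-1,-1,-1,-1,-1,-1,-1,-1,-1,-1,-1,-1]
  grip: 0.45
  newtons: 40

```text
time: 1.3
ee_pos: [0.5346, 0.3454, 0.2222]
eef_rot: [0.816, 0.579, -0.0, 0.0]
ft_force: [0.5, -0.4, -0.3]
width: 0.0478
grip_force: 0.0
```

Request:
step_arm:
  delta_pos:
    - [0,0,0]
    - [0,0,0]
    - [0,0,0]
    - [0,0,0]
  turn: [-0.6,0,0,0]

```text
time: 1.7
ee_pos: [0.5333, 0.3471, 0.2224]
eef_rot: [0.834, 0.552, -0.0, -0.0]
ft_force: [-0.2, -0.2, -0.1]
width: 0.0479
grip_force: 0.0
```

```bash
cat > look.py <<'E'
from h import *
import sys
s=read_state(); q=s["eef_rot"]
from scipy.spatial.transform import Rotation as Ro
M=Ro.from_quat(q).as_matrix()
print("t",s["time"],"tcp",s["ee_pos"].round(4),"tooly deg",np.degrees(np.arctan2(M[1,1],M[0,1])).round(2),"w",s["width"],"f",s["ft_force"].round(2),"g",s["grip_force"],"q",s["joint_positions"].round(2))
c=camera("wrist");np.savez("c_wrist.npz",**c);cv2.imwrite("pics/%s.png"%sys.argv[1],c["image"][...,::-1]);print(np.linalg.inv(c["view"])[:3,3].round(3))
E
python3 look.py w1
```

```text
t 1.7 tcp [0.5333 0.3471 0.2224] tooly deg -22.96 w 0.04792384787702543 f [-0.25 -0.24 -0.1 ] g 0.0 q [-0.88  0.36  0.3   1.44 -0.11  1.35 -0.97]
[0.562 0.417 0.385]
```

View pics/w1.png

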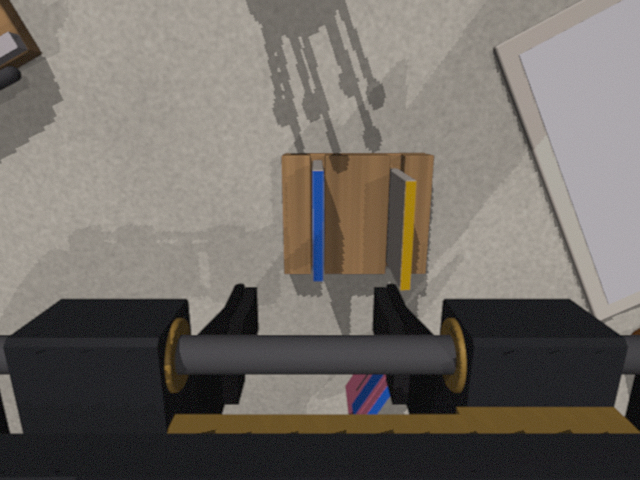

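The wrist view shows the blue top edge at about (318,225), centred between the fingers (columns 255 and 378). The yellow label at (407,230) is clear of them.

```bash
python3 - <<'E'
from h import *
c=dict(np.load("c_wrist.npz"));h=cv2.cvtColor(c["image"],cv2.COLOR_RGB2HSV);w=pts(c)
m=np.zeros((480,640),bool);s=h[140:290,300:340];m[140:290,300:340]=(s[...,0]>=105)&(s[...,0]<=130)&(s[...,1]>110)
p=w[m];p=p[p[:,2]>.078];r=cv2.minAreaRect((p[:,:2]*1000).astype(np.float32));print(m.sum(),np.median(p,0),r,np.percentile(p[:,2],[5,95]))
E
```

```text
1155 [0.53510152 0.34880164 0.08442549] ((533.94189453125, 345.3219909667969), (82.4674072265625, 7.27113151550293), 66.96336364746094) [0.08329711 0.0855973 ]
```

Request:
step_arm:
  delta_pos:
    - [0.04,-0.04,-0.9]
    - [0,0,-1]
    - [0,0,-1]
    - [0,0,-1]
    - [0,0,-1]
    - [0,0,-1]
    - [0,0,-0.6]
    - [0,0,-0.4]
    - [0,0,0]
    - [0,0,0]
  turn: [0,0,0,0,0,0,0,0,0,0]

```text
time: 2.75
ee_pos: [0.5355, 0.3457, 0.051]
eef_rot: [0.835, 0.551, 0.001, -0.0]
ft_force: [-0.1, -0.5, 0.3]
width: 0.048
grip_force: 0.0
```

Request:
step_arm:
  delta_pos:
    - [0,0,0]
    - [0,0,0]
    - [0,0,0]
    - [0,0,0]
    - [0,0,0]
    - [0,0,0]
    - [0,0,0]
  turn: [0,0,0,0,0,0,0]
  grip: 1
  newtons: 50

```text
time: 3.45
ee_pos: [0.535, 0.3453, 0.0501]
eef_rot: [0.835, 0.551, 0.0, 0.0]
ft_force: [-0.1, 0.8, -0.1]
width: 0.0075
grip_force: 50.0
```

Request:
step_arm:
  delta_pos:
    - [0,0,0.4]
    - [0,0,0.8]
    - [0,0,1]
    - [0,0,1]
    - [0,0,1]
    - [0,0,1]
    - [0,-0.4,0.8]
    - [0,-0.8,0.4]
    - [0,-1,0]
    - [0,-1,0]
    - [0,-1,0]
    - [0,-1,0]
  turn: [0,0,0,0,0,0,0,0.3,0.3,0.3,0.3,0.3]

```text
time: 4.65
ee_pos: [0.5349, 0.2142, 0.2108]
eef_rot: [0.781, 0.624, 0.0, 0.0]
ft_force: [-0.2, 0.5, -0.1]
width: 0.0077
grip_force: 50.0
```

Request:
step_arm:
  delta_pos:
    - [-0.05,-1,0]
    - [-0.05,-1,0]
    - [-0.05,-1,0]
    - [-0.05,-1,0]
    - [-0.05,-1,0]
    - [-0.05,-1,0]
    - [-0.05,-1,0]
    - [-0.05,-1,0]
    - [-0.05,-1,0]
    - [-0.05,-1,0]
    - [-0.05,-1,0]
    - [0,-1,0]
  turn: [0.3,0.3,0.3,0.3,0.3,0.3,0,0,0,0,0,0]

```text
time: 5.85
ee_pos: [0.5211, -0.0858, 0.2109]
eef_rot: [0.71, 0.704, 0.0, 0.0]
ft_force: [0.4, -0.3, -1.4]
width: 0.0076
grip_force: 50.0
```

Request:
step_arm:
  delta_pos:
    - [0,-1,0]
    - [0,-1,0]
    - [0,-1,0]
    - [0,-1,0]
    - [0,-1,0]
    - [0,-1,0]
    - [0,-1,0]
    - [0,-1,0]
    - [0,-1,0]
    - [0,-1,0]
    - [0,-1,0]
    - [0,-0.8,0]
  turn: [0,0,0,0,0,0,0,0,0,0,0,0]

```text
time: 7.05
ee_pos: [0.5209, -0.3812, 0.2107]
eef_rot: [0.71, 0.704, 0.0, 0.0]
ft_force: [0.6, -0.1, -0.6]
width: 0.0074
grip_force: 50.0
```

Request:
step_arm:
  delta_pos:
    - [0,-0.8,0]
    - [0,-0.6,0]
    - [0,0,0]
    - [0,0,0]
    - [0,0,0]
  turn: [0,0,0,0,0]

```text
time: 7.55
ee_pos: [0.5218, -0.4135, 0.2102]
eef_rot: [0.709, 0.705, 0.0, -0.0]
ft_force: [-0.5, 0.5, -1.0]
width: 0.0077
grip_force: 50.0
```

```bash
python3 look.py w2
```

```text
t 7.55 tcp [ 0.5218 -0.4135  0.2102] tooly deg -0.38 w 0.007721300466554185 f [-0.48  0.49 -1.04] g 49.99967043288052 q [ 0.13  0.49  0.67  1.39 -0.3   1.37  0.8 ]
[ 0.521 -0.337  0.372]
```

View pics/w2.png

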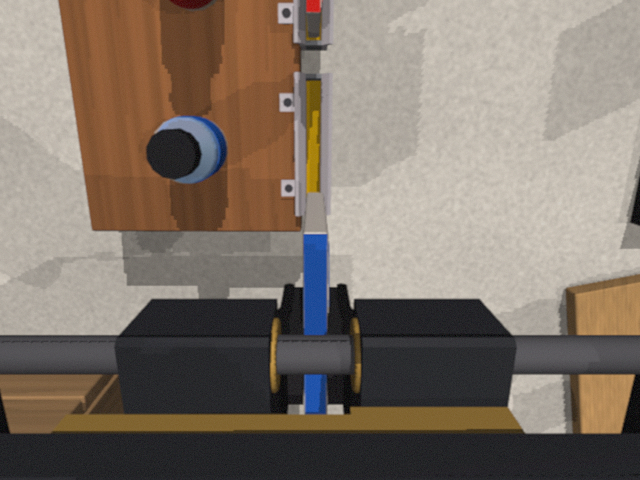

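The empty rail runs from row 73 down to about 213 in columns 295–328, with the yellow strip at column 314 and its clips at (287,102) and (288,188). The held blue edge is at about (316,235).

```bash
python3 - <<'E'
from h import *
c=dict(np.load("c_wrist.npz"));h=cv2.cvtColor(c["image"],cv2.COLOR_RGB2HSV);w=pts(c)
def msk(a,b,cc,d,lo,hi):
    m=np.zeros((480,640),bool);s=h[b:d,a:cc];m[b:d,a:cc]=(s[...,0]>=lo)&(s[...,0]<=hi)&(s[...,1]>110);return m
for n,m,z0,z1 in(("strip",msk(298,70,330,195,18,32),.03,.05),("label",msk(290,225,340,285,105,130),.235,.255)):
    p=w[m];p=p[(p[:,2]>z0)&(p[:,2]<z1)]
    print(n,len(p),"z",np.median(p[:,2]).round(4),"y",np.percentile(p[:,1],[0,100]).round(4))
    # mid x per y-bin
    ys=np.linspace(p[:,1].min(),p[:,1].max(),9)
    for a,b in zip(ys,ys[1:]):
        q=p[(p[:,1]>=a)&(p[:,1]<b)]
        if len(q): print("  ",((a+b)/2).round(4),q[:,0].min().round(4),q[:,0].max().round(4))
# rail cross-section heights over x, at 3 rows
for r in (90,120,150,180,200):
    print(r,[(u,*(w[r,u,[0,2]]*1000).round(0).astype(int)) for u in range(292,334,2)])
g=c["image"]
for (u,v) in((287,102),(288,188)):
    s=g[v-14:v+14,u-14:u+10].min(2)>140; ij=np.argwhere(s); print("clip",(ij.mean(0)+[v-14,u-14]).round(1),np.nanmean(w[v-14:v+14,u-14:u+10][s],0).round(4))
print("end", [(v,*(w[v,312]*1000).round(1)) for v in range(66,84,2)])
E
```

```text
strip 1541 z 0.042 y [-0.3936 -0.3111]
   -0.3884 0.5148 0.5242
   -0.3781 0.5149 0.5243
   -0.3678 0.515 0.5243
   -0.3575 0.5152 0.5243
   -0.3472 0.5147 0.5244
   -0.3369 0.5148 0.5252
   -0.3266 0.5149 0.5252
   -0.3163 0.515 0.5253
label 1140 z 0.2445 y [-0.3897 -0.3724]
   -0.3886 0.5176 0.5244
   -0.3864 0.5176 0.5247
   -0.3843 0.5176 0.5247
   -0.3821 0.5176 0.5247
   -0.3799 0.5177 0.5247
   -0.3778 0.5177 0.5247
   -0.3756 0.5177 0.5247
   -0.3734 0.5178 0.5247
90 [(292, np.int64(506), np.int64(60)), (294, np.int64(507), np.int64(60)), (296, np.int64(509), np.int64(69)), (298, np.int64(510), np.int64(72)), (300, np.int64(511), np.int64(68)), (302, np.int64(513), np.int64(67)), (304, np.int64(514), np.int64(64)), (306, np.int64(515), np.int64(47)), (308, np.int64(516), np.int64(41)), (310, np.int64(518), np.int64(42)), (312, np.int64(519), np.int64(42)), (314, np.int64(521), np.int64(41)), (316, np.int64(522), np.int64(42)), (318, np.int64(524), np.int64(42)), (320, np.int64(525), np.int64(42)), (322, np.int64(526), np.int64(60)), (324, np.int64(528), np.int64(63)), (326, n
[... 3141 characters left out ...]
.int64(65)), (332, np.int64(536), np.int64(0))]
clip [102.5 287.3] [ 0.5023 -0.3273  0.0631]
clip [187.2 290.2] [ 0.503  -0.3861  0.0634]
end [(66, np.float64(519.2), np.float64(-296.9), np.float64(-0.7)), (68, np.float64(519.2), np.float64(-298.6), np.float64(0.1)), (70, np.float64(519.2), np.float64(-300.1), np.float64(0.1)), (72, np.float64(519.2), np.float64(-301.6), np.float64(0.4)), (74, np.float64(519.6), np.float64(-308.6), np.float64(59.9)), (76, np.float64(nan), np.float64(nan), np.float64(nan)), (78, np.float64(519.5), np.float64(-311.2), np.float64(59.0)), (80, np.float64(519.4), np.float64(-311.2), np.float64(43.2)), (82, np.float64(519.4), np.float64(-312.6), np.float64(43.3))]
```

Request:
step_arm:
  delta_pos:
    - [-0.03,0.7,0]
    - [0,0.8,0]
    - [0,0.6,0]
    - [0,0.2,0]
    - [0,0,-0.5]
    - [0,0,-1]
    - [0,0,-1]
    - [0,0,-0.8]
    - [0,0,-0.4]
    - [0,0,0]
    - [0,0,0]
    - [0,0,0]
  turn: [0,0,0,0,0,0,0,0,0,0,0,0]

```text
time: 8.8
ee_pos: [0.521, -0.3579, 0.1187]
eef_rot: [0.71, 0.704, 0.0, 0.001]
ft_force: [0.1, 0.0, -1.7]
width: 0.0075
grip_force: 50.0
```

```bash
python3 look.py w3; python3 - <<'E'
from h import *
c=camera("side");im=c["image"];cv2.imwrite("pics/s3.png",cv2.resize(im[140:280,370:560],None,fx=4,fy=4,interpolation=2)[...,::-1])
E
```

```text
t 8.8 tcp [ 0.521  -0.3579  0.1187] tooly deg -0.48 w 0.007491384289467388 f [ 0.1   0.03 -1.72] g 49.999616453424096 q [ 0.04  0.48  0.64  1.6  -0.3   1.17  0.74]
[ 0.521 -0.282  0.281]
```

View pics/w3.png

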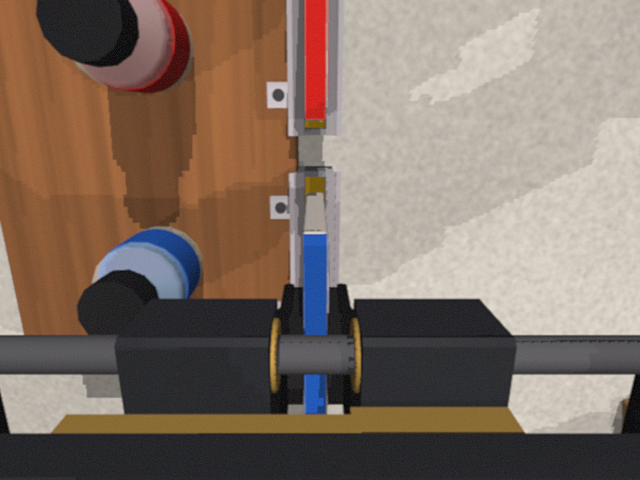

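The label (column 316) is in line with the strip end (316,185) and the mouth (292–338). I'll go down slowly.

Request:
step_arm:
  delta_pos:
    - [0,0,-0.2]
    - [0,0,-0.2]
    - [0,0,-0.2]
    - [0,0,-0.2]
    - [0,0,-0.2]
    - [0,0,-0.15]
    - [0,0,-0.1]
    - [0,0,0]
    - [0,0,0]
  turn: [0,0,0,0,0,0,0,0,0]

```text
time: 9.8
ee_pos: [0.5206, -0.3573, 0.0865]
eef_rot: [0.71, 0.704, 0.0, 0.0]
ft_force: [-0.4, -0.3, -1.1]
width: 0.0077
grip_force: 50.0
```

Request:
step_arm:
  delta_pos:
    - [0,0,-0.06]
    - [0,0,-0.05]
    - [0,0,-0.04]
    - [0,0,-0.04]
    - [0,0,0]
    - [0,0,0]
  turn: [0,0,0,0,0,0]

```text
time: 10.4
ee_pos: [0.5207, -0.3572, 0.0821]
eef_rot: [0.71, 0.704, 0.0, 0.0]
ft_force: [-1.0, 1.0, 5.6]
width: 0.0075
grip_force: 50.0
```

Request:
step_arm:
  delta_pos:
    - [0,0,-0.02]
    - [0,0,-0.02]
    - [0,0,0]
    - [0,0,0]
  turn: [0,0,0,0]

```text
time: 10.8
ee_pos: [0.5208, -0.3572, 0.082]
eef_rot: [0.71, 0.704, 0.0, 0.0]
ft_force: [-4.4, 3.7, 14.9]
width: 0.0075
grip_force: 50.0
```

Request:
step_arm:
  delta_pos:
    - [0,0,0.01]
    - [0,0,0]
    - [0,0,0]
    - [0,0,0]
    - [0,0,0]
    - [0,0,0]
    - [0,0,0]
    - [0,0,0]
    - [0,0,0]
    - [0,0,0]
    - [0,0,0]
    - [0,0,0]
  turn: [0,0,0,0,0,0,0,0,0,0,0,0]

```text
time: 12.0
ee_pos: [0.5208, -0.3573, 0.082]
eef_rot: [0.71, 0.704, 0.0, 0.0]
ft_force: [-2.9, 3.7, 11.7]
width: 0.0077
grip_force: 50.0
```

```bash
python3 look.py w4; python3 - <<'E'
from h import *
c=dict(np.load("c_wrist.npz"));h=cv2.cvtColor(c["image"],cv2.COLOR_RGB2HSV);w=pts(c)
s=h[225:285,290:340];p=w[225:285,290:340][(s[...,0]>=105)&(s[...,0]<=130)&(s[...,1]>110)]
print("label top z",np.median(p[:,2]),"x",p[:,0].min(),p[:,0].max(),"y front",p[:,1].max())
cs=camera("side")
cv2.imwrite("pics/both.png",np.hstack([c["image"][150:390,200:440],cv2.resize(cs["image"][140:260,400:560],(320,240))])[...,::-1])
E
```

```text
t 12.0 tcp [ 0.5208 -0.3573  0.082 ] tooly deg -0.45 w 0.007651276797006807 f [-2.94  3.7  11.68] g 50.00360967591405 q [ 0.06  0.52  0.62  1.63 -0.33  1.1   0.76]
[ 0.52  -0.281  0.244]
label top z nan x nan nan y front nan
```

View pics/both.png

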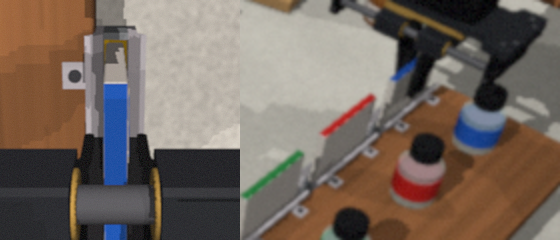

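The label sits between lip and back wall, its top level with the red and green labels. The TCP height (0.082) matches the predicted home height. I'll hold the press.

Request:
step_arm:
  delta_pos:
    - [0,0,0]
    - [0,0,0]
    - [0,0,0]
    - [0,0,0]
    - [0,0,0]
    - [0,0,0]
    - [0,0,0]
    - [0,0,0]
    - [0,0,0]
    - [0,0,0]
    - [0,0,0]
    - [0,0,0]
  turn: [0,0,0,0,0,0,0,0,0,0,0,0]

```text
time: 13.3
ee_pos: [0.5208, -0.3573, 0.082]
eef_rot: [0.71, 0.704, 0.0, 0.0]
ft_force: [-2.7, 4.3, 11.3]
width: 0.0076
grip_force: 50.0
```

Request:
step_arm:
  delta_pos:
    - [0,0,0]
    - [0,0,0]
    - [0,0,0]
    - [0,0,0]
    - [0,0,0]
    - [0,0,0]
    - [0,0,0]
    - [0,0,0]
    - [0,0,0]
    - [0,0,0]
    - [0,0,0]
    - [0,0,0]
  turn: [0,0,0,0,0,0,0,0,0,0,0,0]

```text
time: 14.5
ee_pos: [0.5208, -0.3572, 0.082]
eef_rot: [0.71, 0.704, 0.0, 0.0]
ft_force: [-3.7, 3.6, 11.8]
width: 0.0077
grip_force: 50.0
```

```bash
python3 - <<'E'
from h import *
s=read_state();print(s["time"],s["ft_force"],s["grip_force"],s["ee_pos"])
c=dict(np.load("c_wrist.npz"));w=pts(c);print("label top/front x,y,z",[w[v,316].round(4).tolist() for v in (215,225,240,250,265)])
if 7<s["ft_force"][2]<20 and s["grip_force"]>20: print(close_job())
E
```

```text
14.5 [-3.73214534  3.57851607 11.78831659] 50.003396538086236 [ 0.52080426 -0.35724871  0.08203761]
label top/front x,y,z [[0.5206, -0.3156, 0.0915], [0.5206, -0.3153, 0.1078], [0.5205, -0.318, 0.1163], [0.5205, -0.321, 0.1172], [0.5205, -0.3265, 0.1157]]
the job is handed in; nothing more can be done
None
```

The blue label holder is home in the empty rail, swatch outwards. I pressed it down at about 12 N for over 3 s, and it was still gripped and pressed when I handed the job in; no verdict came back.

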